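# Lay a casting mould over and open it

## Robot

A 6-joint arm with a two-finger parallel gripper is mounted at the origin on a cart in front of the work surface, level with it; the furniture and walls round the work are solid. World frame = base frame: x ahead of the robot, y to its left, z up, the work surface at z = 0. Lengths are in m, angles in rad, forces in N, time in s.
With the tool pointing down it reaches from about 0.25 to 0.725 m from the base axis. Payload 4 kg.
Tool frame: the origin (TCP) lies between the finger pads; the fingertips stand 25 mm ahead of it and the grasp point (between the pads) lies 6 mm ahead of it; z points along the fingers, y is the line along which they close (so a half turn about z gives the same grasp; the last joint's range is limited). The gripper opens to 85 mm and grips with 20 to 120 N. Pads are 22 mm wide; open, the fingers measure 114 mm over their backs; the gripper's body (76 mm by 85 mm) begins 54 mm behind the grasp point. The pads swing forward as they close: fully open they stand 13 mm farther back than shut.
Start: joints at [-1.291, 0.241, 0.005, 1.335, 0, 1.571], TCP at [0.138, -0.481, 0.256] pointing down, gripper open.
Joint ranges: [-2.72, 2.72], [-1.05, 1.87], [-1.09, 1.28], [-1.99, 2.15], [-1.42, 1.44], [-3.14, 3.14]. Speed limits (rad/s): [2.79, 2.79, 3.14, 3.14, 3.14, 3.14].

## Interface

Orientations are given as a unit quaternion [x, y, z, w].
In Python, from workcell import bot gives the robot as it stands. The module is installed in compiled form; this text tells all that it offers.
- The arm moves only by the shell command python3 -m pendant 'ROWS'. ROWS is JSON, one flat list of numbers, 7 for each row, row after row: the shift along the tool's x, y, z normalised to -1 to 1, where 1 is 0.5 m, then the turn, a rotation vector about the tool's x, y, z normalised to -1 to 1, where 1 is 180 degrees, then the opening, from 0 (shut) to 1 (fully open). In form: [tx, ty, tz, ax, ay, az, fingers, tx, ty, tz, ax, ay, az, fingers, ...]. A call has exactly 10 rows; each row is the pose to reach, as a shift and turn from the pose commanded when the call began, along the tool's axes at that moment, turning the shorter way round; what a row does not reach only later rows make up. A row lasts 1/12 s, in which the tool goes at most 41.7 mm and 7.16 degrees, less where a joint would pass 70% of its speed; a pose out of reach is approached as far as the arm can. A call with a number of a shift or a turn outside -1 to 1 is refused whole. A call with a gripper value outside its range is refused whole. The fingers move at their own pace and stop on an object; the grip force is fixed at half the most. Time passes only in rows, so rows that repeat a pose let the fingers close, or fill a call up. It gives the time, the measured TCP pose, the force, the opening and the grip force at its end, in the units of the state.
- bot.get_obs(): the state, without advancing time (a new reading comes with each control period).
- bot.camera(name): name is "scene" or "top"; returns a dict with "pixels" (480x640x3 uint8, red, green, blue), "mtx" (3x3 intrinsics, pixels), "cam_to_world" (4x4, takes a point from camera to world coordinates). Camera axes: x right, y up, looking along -z (the intrinsics and any distortion apply to the point x, -y, -z); pixel columns grow to the right and rows downward; lengths in m; the calibration is good to about 2 mm. A picture is of the moment at which its call begins. There is no depth.
- bot.job_done(): hands the job in; it is judged then, once.
The state is a dict: "clock": time; "joint_pos": joint angles; "joint_vel": joint speeds; "tau": joint torques, N m; "eef_pos": TCP position; "tool_rot": TCP orientation; "ft_force": force on the tool from outside, world axes, zero at the start; "ft_torque": the same for the moment, N m; "grip_width": finger opening in m; "grasp_force": force on a finger pad.
Only numpy, scipy, OpenCV 4.12 (cv2) and the standard library are available. Lean on these libraries where they do the work, as an engineer would, in place of code of your own. Each camera call takes 0.05 s, during which the arm holds its last target. There are 200 camera calls.

## Task

The cup cast in the two-part plaster mould is ready to come out. Push the closed mould over, away from its wooden grip, so that its foot catches on the edge of the cork-faced board and it comes to lie on its side on that board with the wooden grip on top and the cup still inside. Then lift the upper half off by its grip and lay it hollow side down on the slats of the sloping drying rack, letting go only once it lies flat on them; leave the cup lying in the lower half, and do not disturb the vase, the other cup or the glass.

Things in the scene. Friction and masses are not known exactly. Their poses are not given: they have to be found in the camera images.
- turning_board: board fixed to the table, cork-brown top on plywood: 180 deep (x), 240 wide (y), 14 high. Origin: middle of its front edge (next to the mould), at table height; x points across the board, away from the mould, z up. The mould turns over this edge's top corner: the pushed point must rise as it goes forward, so follow it round that corner; a dead level push can jam
- mould_bed: white plaster half next to the board, 0.3-0.6 kg. Origin: middle of the bottom edge of its flat parting face; z up to the mouth (98 tall), y along the 112 width, x through its 49 thickness to the back at x=+49, which starts 4 to 12 short of the board. Lying on the board, x points down. Keys at the side edges, 6 high, enter the cover with about 1 mm play; nothing else joins the halves
- mould_cover: white plaster half with the grip, 0.3-0.55 kg; closed, same frame as mould_bed: x -49 to 0, y -56 to 56, z 0 to 98. On its face x=-49 a brown wooden bar, 84 along y, 20 wide (z 37 to 57), 30 out (to x=-79). Face clear at z 57 to 95: push at z 65 to 85 (higher slips off), 5-10 N. The foot slides up to the board, the mould tips over the edge; balance after 50 to 60 degrees, then it falls over
- cover_grip (a point): middle of the wooden grip bar (x = -64, y = 0, z = 47 in the frame of mould_cover)
- cover_face (a point): middle of the cover's parting face (x = 0, y = 0, z = 49 in the frame of mould_cover)
- cast_cup: cream-coloured cast cup inside the mould, 67 across, 64 tall, about 0.1 kg; origin at the middle of its foot, z up to its rim. It fits the round hollow with about 1 mm of play all round, half of it in each mould half
- cup_seat (a point): where the cup's foot belongs, in mould_bed: x = 0, y = 0, z = 15 in its frame
- drying_rack: light wooden rack fixed to the table, 176 wide (y), about 170 deep, 110 high at the back; origin under its middle, at table height. Its slatted deck falls towards its -x side at 30 degrees
- rack_deck: its sloping slatted deck. Origin: top of the slats at the inner side of the ledge, mid-width. x runs up the slope (slats to x=158), y across (176 wide), z square to the slats, leaning 30 degrees to the rack's front. At x<0 a ledge stands 20 above the slats along the lower edge
- tall_vase: cream vase standing on the bare table top (not the one on the black mat), 111 across, 158 tall, loose, a bystander; origin at the middle of its foot
- finished_cup: cream cup on the table, 68 across, 60 tall, loose, a bystander; origin at the middle of its foot
- water_glass: clear glass, 81 across, 91 tall, loose, a bystander; origin at the middle of its foot
There are look-alikes about, which are no part of the job. What is shaped like the cast_cup but pink is not meant.

How it is judged:
By the outcome, as a careful person would: the job done as asked, in the order asked, and still so for the second after the job is handed in, with the robot touching nothing.
It also fails if it takes over 61 s, if anything falls off the work surface, if the arm or the gripper's body presses on something with over 40 N, if the wrist force passes 120 N, or if a joint passes its speed limit or range.

## Working session

There is one attempt and no reset: what is moved stays moved. The work goes in short steps, Python scripts to look and compute and a shell command to move; the robot and the scene stay as the last step left them, time stands still between calls to the robot, and variables do not carry over. Pictures are saved under pics/ and viewed, at most 10 in all, crops included, and the job is handed in when it is done.

```bash
mkdir -p pics; python3 - <<'E'
from workcell import bot
import cv2,numpy as np
for n in("scene","top"):
    c=bot.camera(n);cv2.imwrite(f"pics/{n}0.png",c["pixels"][:,:,::-1]);np.savez(f"{n}.npz",**{k:np.array(v) for k,v in c.items()})
    print(n,{k:np.round(v,4).tolist() for k,v in c.items() if k!="pixels"})
print(bot.get_obs())
E
```

```text
scene {'mtx': [[437.6235, 0.0, 313.2715], [0.0, 437.6235, 241.0389], [0.0, 0.0, 1.0]], 'cam_to_world': [[-0.8882, 0.2785, -0.3654, 0.1909], [-0.459, -0.5715, 0.6802, 0.7836], [-0.0193, 0.7719, 0.6354, 0.7937], [0.0, 0.0, 0.0, 1.0]]}
top {'mtx': [[437.2794, 0.0, 318.8689], [0.0, 437.2794, 239.0652], [0.0, 0.0, 1.0]], 'cam_to_world': [[0.0187, 0.9911, -0.1316, 0.449], [-0.9995, 0.0219, 0.0226, 0.0162], [0.0252, 0.1311, 0.991, 1.0473], [0.0, 0.0, 0.0, 1.0]]}
{'clock': 0.1, 'joint_pos': array([-1.29097116e+00,  2.41347746e-01,  3.87220439e-03,  1.33517072e+00,
       -1.83596163e-05,  1.57081784e+00]), 'joint_vel': array([-0.0011949 ,  0.00027597,  0.00266564, -0.00106065, -0.00040079,
       -0.00136486]), 'tau': array([-6.73022951e-04, -3.73138297e+01,  2.53009862e+01,  1.08526796e-02,
       -8.40887492e-05,  3.63616209e-06]), 'eef_pos': array([ 0.13795045, -0.48007153,  0.25550192]), 'tool_rot': array([ 9.90229266e-01,  1.39445850e-01, -1.38092736e-04, -9.14647376e-04]), 'ft_force': array([0.70329955, 0.17831557, 0.02933173]), 'ft_torque': array([ 0.02090494, -0.02923832, -0.02223904]), 'grasp_force': 0.0, 'grip_width': 0.08539110224463398}
```

View pics/scene0.png

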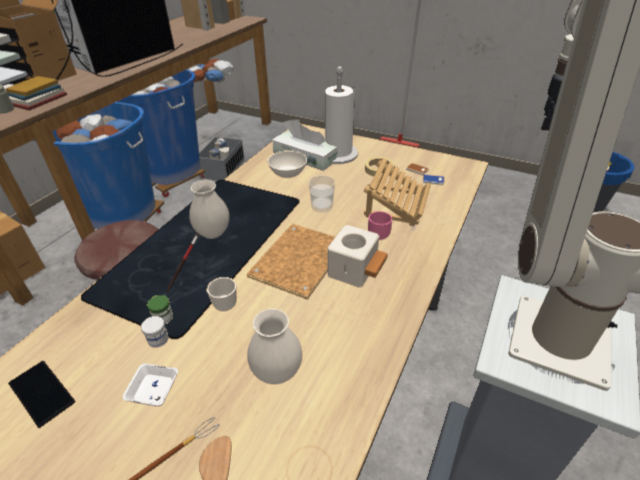

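View pics/top0.png

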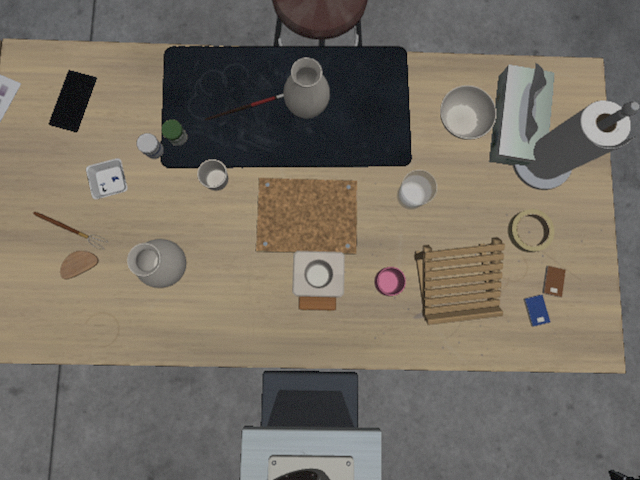

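The scene view shows the white mould at (353,255) with its brown grip at (376,263) facing the robot, the cork board at (297,260) behind it, and the rack at (398,190). In the top view the mould is at (318,273), the grip at (318,303), the board at (307,215) and the rack at (463,282).

Possible mix-ups, top-view pixels:
- **Vases:** the bare-table vase (157,262) is the bystander; the one on the black mat (307,90) is a look-alike.
- **Cups:** the cast cup is in the mould (318,273), the finished cup is at (213,175), and the pink cup (390,282) is not meant.
- **Glass or bowl:** the glass is at (416,190), the bowl at (467,112).
- **Mould:** there is only one.

Next is a close crop to check the choice.

```bash
python3 - <<'E'
import cv2
a=cv2.imread("pics/top0.png")[165:335,240:520];b=cv2.imread("pics/scene0.png")[150:300,240:440]
cv2.imwrite("pics/topc.png",cv2.resize(a,(784,476),interpolation=cv2.INTER_CUBIC))
cv2.imwrite("pics/scc.png",cv2.resize(b,(800,600),interpolation=cv2.INTER_CUBIC))
E
```

```text
(no output)
```

View pics/topc.png

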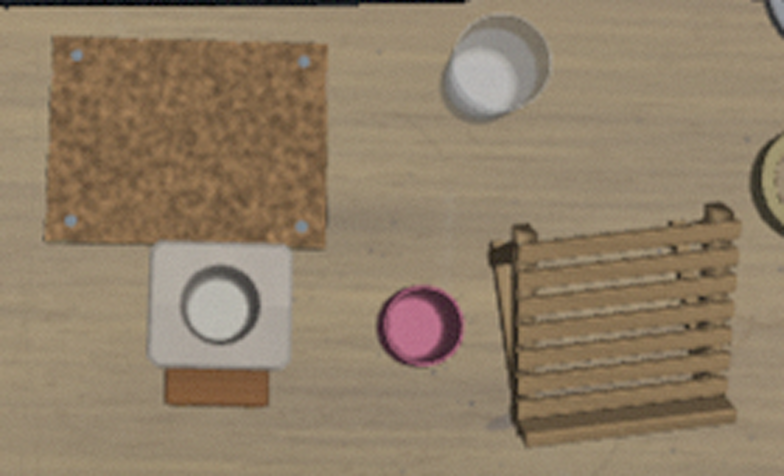

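View pics/scc.png

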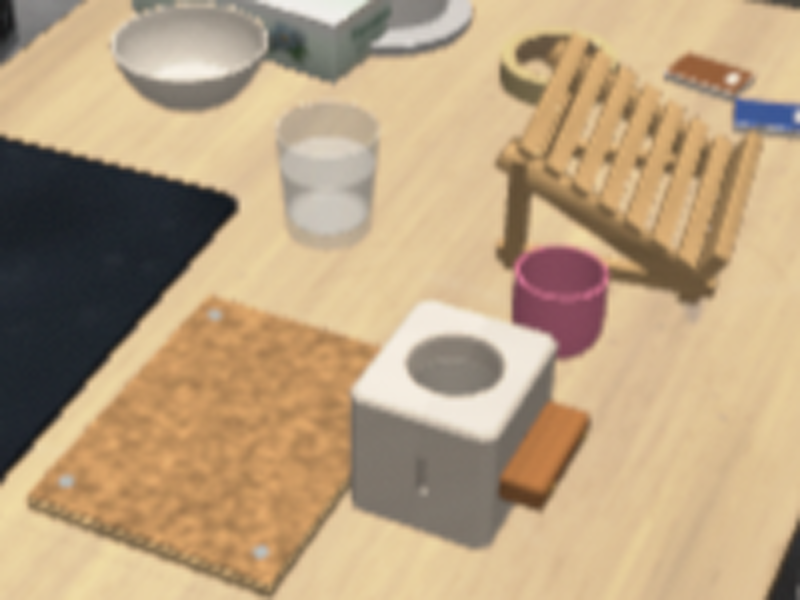

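The crops confirm the choice: a closed white mould with its grip towards the robot, against the cork board, and the rack with its ledge on the robot side. Next I compute the poses.

```bash
cat > h.py <<'E'
import numpy as np
from scipy.optimize import least_squares
C={n:np.load(f"{n}.npz") for n in("scene","top")}
def proj(n,P):
    T=C[n]["cam_to_world"];q=(np.atleast_2d(P)-T[:3,3])@T[:3,:3];q=q*[1,-1,-1];u=q@C[n]["mtx"].T;return u[:,:2]/u[:,2:]
def ray(n,px,z):
    T=C[n]["cam_to_world"];d=np.linalg.solve(C[n]["mtx"],[*px,1])*[1,-1,-1];d=T[:3,:3]@d;return T[:3,3]+d*(z-T[2,3])/d[2]
tc=lambda u,v:(240+u/2.8,165+v/2.8)
sc=lambda u,v:(240+u/4,150+v/4)
E
python3 - <<'E'
from h import *
np.set_printoptions(precision=4,suppress=True)
print("board");[print(ray("top",tc(*p),.014)) for p in[(52,37),(327,43),(325,248),(43,241)]]
print("board sc");[print(ray("scene",sc(*p),.014)) for p in[(30,498),(268,590),(213,298)]]
print("mould");[print(ray("top",tc(*p),.098)) for p in[(151,241),(292,248),(290,369),(148,365)]]
print("mould sc");[print(ray("scene",sc(*p),.098)) for p in[(353,397),(490,440),(557,343),(427,300)]]
print("grip");[print(ray("top",tc(*p),.057)) for p in[(165,369),(268,373),(268,406),(163,403)]]
print("grip sc");[print(ray("scene",sc(*p),.057)) for p in[(545,495),(590,415)]]
print("others");[print(ray("top",p,.07)) for p in[(416,190),(390,278),(307,90),(467,112),(580,130),(157,262)]]
D=[("top",tc(517,245),(.158,.088,0)),("top",tc(740,222),(.158,-.088,0)),("top",tc(520,420),(0,.088,.02)),("top",tc(734,398),(0,-.088,.02)),
("scene",sc(527,152),(.158,.088,0)),("scene",sc(575,37),(.158,-.088,0)),("scene",sc(757,133),(0,-.088,.02)),("scene",sc(712,270),(0,.088,.02))]
def w(p,q):
    x,y,z,a=p;c,s=np.cos(np.pi/6),.5
    X=q[0]*c-q[2]*s;Z=q[0]*s+q[2]*c;Y=q[1]
    return [x+X*np.cos(a)-Y*np.sin(a),y+X*np.sin(a)+Y*np.cos(a),z+Z]
f=lambda p:np.concatenate([proj(n,w(p,q))[0]-px for n,px,q in D])
r=least_squares(f,[.3,-.33,.03,.1]);print("deck",r.x,r.fun.reshape(-1,2))
E
```

```text
board
[0.7315 0.1415 0.014 ]
[ 0.7323 -0.0968  0.014 ]
[ 0.5533 -0.0965  0.014 ]
[0.5542 0.1425 0.014 ]
board sc
[0.7293 0.1438 0.014 ]
[0.554 0.147 0.014]
[ 0.7273 -0.0932  0.014 ]
mould
[0.5474 0.0485 0.098 ]
[ 0.5443 -0.0615  0.098 ]
[ 0.4507 -0.061   0.098 ]
[0.4517 0.0483 0.098 ]
mould sc
[0.5435 0.0509 0.098 ]
[0.4536 0.0506 0.098 ]
[ 0.4506 -0.0529  0.098 ]
[ 0.5425 -0.058   0.098 ]
grip
[0.4489 0.036  0.057 ]
[ 0.4473 -0.0467  0.057 ]
[ 0.4211 -0.047   0.057 ]
[0.422  0.0369 0.057 ]
grip sc
[0.4203 0.0388 0.057 ]
[ 0.4211 -0.0426  0.057 ]
others
[ 0.6976 -0.2275  0.07  ]
[ 0.4944 -0.1669  0.07  ]
[0.9329 0.0287 0.07  ]
[ 0.8898 -0.3509  0.07  ]
[ 0.853  -0.6199  0.07  ]
[0.5195 0.3522 0.07  ]
deck [ 0.4269 -0.3419  0.0247  0.1221] [[ 0.5943 -0.9602]
 [-0.1813 -0.7576]
 [ 0.9628  3.0956]
 [ 0.0634  2.8309]
 [-2.5955  0.5431]
 [-0.4547  0.8056]
 [-2.1452  1.2489]
 [-0.6648 -2.0202]]
```

```bash
cat >> h.py <<'E'
from scipy.spatial.transform import Rotation as Ro
def tool(tilt,yaw=0):  # tool x ahead; tilt deg: fingers lean forward from straight down; yaw deg about world z
    return Ro.from_euler('z',yaw,degrees=True)*Ro.from_euler('y',-tilt,degrees=True)*Ro.from_matrix(np.diag([1,-1,-1.]))
def rel(p,R,p0=None,R0=None):
    if p0 is None:
        from workcell import bot
        o=bot.get_obs();p0=o["eef_pos"];R0=Ro.from_quat(o["tool_rot"])
    return np.round(np.r_[R0.inv().apply(np.array(p)-p0)/.5,(R0.inv()*R).as_rotvec()/np.pi],3).tolist()
E
python3 -c "
from h import *
print(rel([.27,-.25,.25],tool(15)),rel([.38,-.005,.2],tool(30)))"
```

```text
[0.381, -0.369, 0.012, -0.012, 0.083, 0.088] [0.728, -0.779, 0.112, -0.024, 0.166, 0.087]
```

```bash
python3 -m pendant '[0.38,-0.37,0.012,-0.012,0.083,0.088,0, 0.38,-0.37,0.012,-0.012,0.083,0.088,0, 0.38,-0.37,0.012,-0.012,0.083,0.088,0, 0.38,-0.37,0.012,-0.012,0.083,0.088,0, 0.38,-0.37,0.012,-0.012,0.083,0.088,0, 0.38,-0.37,0.012,-0.012,0.083,0.088,0, 0.73,-0.78,0.112,-0.024,0.166,0.087,0, 0.73,-0.78,0.112,-0.024,0.166,0.087,0, 0.73,-0.78,0.112,-0.024,0.166,0.087,0, 0.73,-0.78,0.112,-0.024,0.166,0.087,0]'
python3 -c "
from h import *
print(rel([.38,-.005,.2],tool(30)),rel([.405,-.005,.13],tool(30)))"
```

```text
clock: 0.93
eef_pos: [0.3268, -0.1162, 0.2199]
tool_rot: [0.966, -0.003, 0.259, 0.001]
ft_force: [1.4, -1.0, 0.2]
grip_width: 0.0001
grasp_force: 0.0
[0.071, -0.223, 0.087, 0.001, -0.0, -0.002] [0.044, -0.223, 0.233, 0.001, -0.0, -0.002]
```

```bash
python3 -m pendant '[0.07,-0.22,0.087,0,0,0,0, 0.07,-0.22,0.087,0,0,0,0, 0.07,-0.22,0.087,0,0,0,0, 0.044,-0.22,0.233,0,0,0,0, 0.044,-0.22,0.233,0,0,0,0, 0.044,-0.22,0.233,0,0,0,0, 0.044,-0.22,0.233,0,0,0,0, 0.044,-0.22,0.233,0,0,0,0, 0.044,-0.22,0.233,0,0,0,0, 0.044,-0.22,0.233,0,0,0,0]'
python3 - <<'E'
from h import *
from workcell import bot
import cv2
print(rel([.405,-.005,.096],tool(30)))
a=bot.camera("scene")["pixels"][:,:,::-1][170:290,280:440]
cv2.imwrite("pics/s1.png",cv2.resize(a,(800,600),interpolation=cv2.INTER_CUBIC))
E
```

```text
clock: 1.77
eef_pos: [0.4079, -0.009, 0.1348]
tool_rot: [0.965, -0.001, 0.262, 0.001]
ft_force: [1.2, 0.5, -0.3]
grip_width: -0.0
grasp_force: 0.0
[-0.044, -0.008, 0.064, 0.001, -0.002, -0.0]
```

View pics/s1.png

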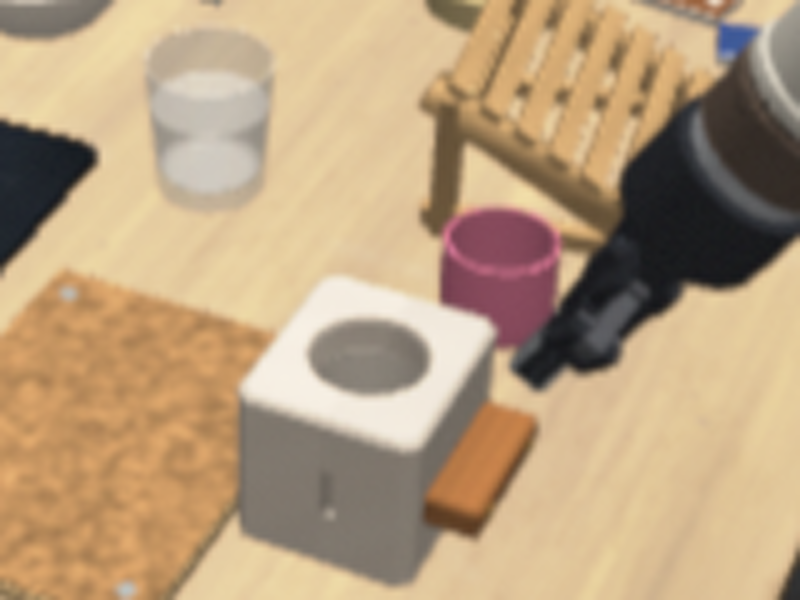

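The shut fingertips are at about full-image (386,245), just above and behind the grip, clear of the mould. I compare that with the expected tip position.

```bash
python3 - <<'E'
from h import *
from workcell import bot
o=bot.get_obs();R=Ro.from_quat(o["tool_rot"]);p=o["eef_pos"]
for d in(.012,.025,.038):print(d,[((proj("scene",p+R.apply([x,0,d]))[0]-[280,170])*5).round() for x in(-.011,.011)])
E
```

```text
0.012 [array([558., 373.]), array([522., 344.])]
0.025 [array([543., 387.]), array([507., 358.])]
0.038 [array([528., 401.]), array([493., 372.])]
```

```bash
python3 -m pendant '[-0.044,-0.008,0.064,0,0,0,0, -0.044,-0.008,0.064,0,0,0,0, -0.044,-0.008,0.064,0,0,0,0, -0.044,-0.008,0.064,0,0,0,0, -0.044,-0.008,0.064,0,0,0,0, -0.035,-0.008,0.07,0,0,0,0, -0.026,-0.008,0.075,0,0,0,0, -0.017,-0.008,0.08,0,0,0,0, -0.008,-0.008,0.085,0,0,0,0, -0.008,-0.008,0.085,0,0,0,0]'
python3 - <<'E'
from h import *
from workcell import bot
o=bot.get_obs();p0=o["eef_pos"];R0=Ro.from_quat(o["tool_rot"])
for x in(.4345,):print(rel([x,-.005,.096],tool(30)))
for a in range(0,71,5):
    t=np.radians(a);P=np.array([.554-.098*np.cos(t)+.066*np.sin(t),0,.014+.098*np.sin(t)+.066*np.cos(t)])
    print(a,P.round(4),rel([P[0]-.022,-.005,P[2]+.016],tool(30)))
E
```

```text
clock: 2.65
eef_pos: [0.4267, -0.004, 0.0943]
tool_rot: [0.965, 0.0, 0.26, 0.001]
ft_force: [0.1, 0.3, 0.4]
grip_width: -0.0001
grasp_force: 0.0
[0.015, 0.002, 0.005, 0.001, -0.001, 0.0]
0 [0.456 0.    0.08 ] [0.014, 0.002, 0.004, 0.001, -0.001, 0.0]
5 [0.4621 0.     0.0883] [0.033, 0.002, -0.004, 0.001, -0.001, 0.0]
10 [0.4689 0.     0.096 ] [0.053, 0.002, -0.01, 0.001, -0.001, 0.0]
15 [0.4764 0.     0.1031] [0.073, 0.002, -0.015, 0.001, -0.001, 0.0]
20 [0.4845 0.     0.1095] [0.093, 0.002, -0.018, 0.001, -0.001, 0.0]
25 [0.4931 0.     0.1152] [0.114, 0.002, -0.019, 0.001, -0.001, 0.0]
30 [0.5021 0.     0.1202] [0.135, 0.002, -0.019, 0.001, -0.001, 0.0]
35 [0.5116 0.     0.1243] [0.155, 0.002, -0.016, 0.001, -0.001, 0.0]
40 [0.5214 0.     0.1276] [0.175, 0.002, -0.012, 0.001, -0.001, 0.0]
45 [0.5314 0.     0.13  ] [0.195, 0.002, -0.006, 0.001, -0.001, 0.0]
50 [0.5416 0.     0.1315] [0.214, 0.002, 0.001, 0.001, -0.001, 0.0]
55 [0.5519 0.     0.1321] [0.233, 0.002, 0.011, 0.001, -0.001, 0.0]
60 [0.5622 0.     0.1319] [0.25, 0.002, 0.022, 0.001, -0.001, 0.0]
65 [0.5724 0.     0.1307] [0.267, 0.002, 0.034, 0.001, -0.001, 0.0]
70 [0.5825 0.     0.1287] [0.282, 0.002, 0.048, 0.001, -0.001, 0.0]
```

```bash
python3 -m pendant '[0.004,0,0.002,0,0,0,0, 0.008,0,0.005,0,0,0,0, 0.012,0,0.007,0,0,0,0, 0.016,0,0.008,0,0,0,0, 0.018,0,0.006,0,0,0,0, 0.028,0,0.002,0,0,0,0, 0.036,0,-0.002,0,0,0,0, 0.046,0,-0.005,0,0,0,0, 0.056,0,-0.008,0,0,0,0, 0.056,0,-0.008,0,0,0,0]'
python3 - <<'E'
from h import *
from workcell import bot
import cv2
a=bot.camera("scene")["pixels"][:,:,::-1][170:290,280:440]
cv2.imwrite("pics/s2.png",cv2.resize(a,(800,600),interpolation=cv2.INTER_CUBIC))
E
```

```text
clock: 3.48
eef_pos: [0.449, -0.004, 0.1127]
tool_rot: [0.965, 0.0, 0.261, 0.001]
ft_force: [-3.7, 0.2, 1.6]
grip_width: -0.0003
grasp_force: 1.9
```

View pics/s2.png

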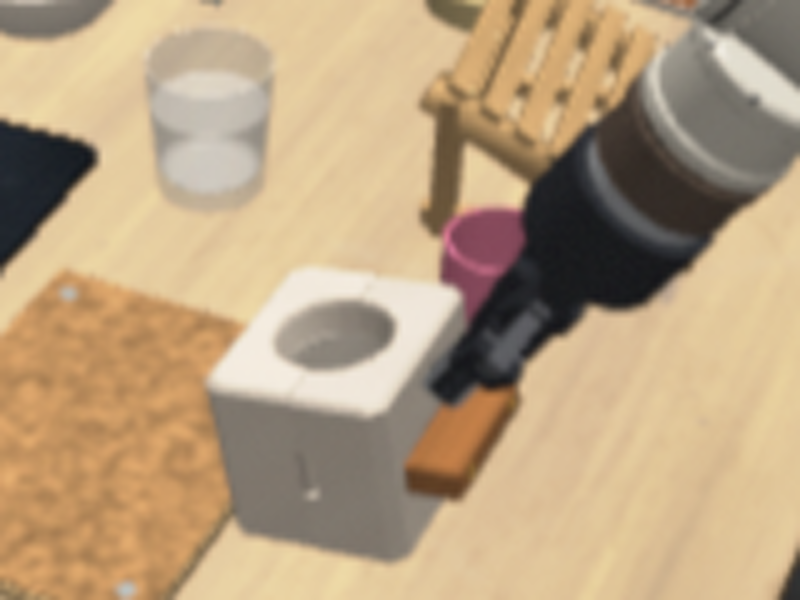

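The picture shows the mould tipped about 10° over the board edge, still closed, with the tips at (450,385) on the face above the grip. I continue round the arc.

```bash
python3 -m pendant '[0.01,0,-0.003,0,0,0,0, 0.02,0,-0.006,0,0,0,0, 0.03,0,-0.008,0,0,0,0, 0.04,0,-0.009,0,0,0,0, 0.05,0,-0.01,0,0,0,0, 0.06,0,-0.01,0,0,0,0, 0.07,0,-0.01,0,0,0,0, 0.08,0,-0.01,0,0,0,0, 0.09,0,-0.009,0,0,0,0, 0.1,0,-0.007,0,0,0,0]'
```

```text
clock: 4.37
eef_pos: [0.4894, -0.004, 0.1396]
tool_rot: [0.966, 0.0, 0.26, 0.001]
ft_force: [-2.9, -0.3, 4.3]
grip_width: 0.0003
grasp_force: 2.4
```

```bash
python3 -m pendant '[0.01,0,0.002,0,0,0,0, 0.02,0,0.004,0,0,0,0, 0.03,0,0.007,0,0,0,0, 0.04,0,0.01,0,0,0,0, 0.049,0,0.013,0,0,0,0, 0.058,0,0.017,0,0,0,0, 0.068,0,0.022,0,0,0,0, 0.078,0,0.027,0,0,0,0, 0.078,0,0.027,0,0,0,0, 0.078,0,0.027,0,0,0,0]'; python3 -c "
from workcell import bot
print(bot.get_obs()['ft_force'])"
```

```text
clock: 5.2
eef_pos: [0.529, -0.0039, 0.1465]
tool_rot: [0.966, 0.0, 0.259, 0.001]
ft_force: [-1.0, -0.3, 3.5]
grip_width: 0.0002
grasp_force: 2.0
[-1.031774   -0.26305469  3.53512347]
```

Near balance; now over slowly until the force drops.

```bash
python3 -m pendant '[0.004,0,0.003,0,0,0,0, 0.008,0,0.005,0,0,0,0, 0.012,0,0.008,0,0,0,0, 0.016,0,0.011,0,0,0,0, 0.02,0,0.014,0,0,0,0, 0.024,0,0.017,0,0,0,0, 0.028,0,0.02,0,0,0,0, 0.032,0,0.024,0,0,0,0, 0.032,0,0.024,0,0,0,0, 0.032,0,0.024,0,0,0,0]'; python3 - <<'E'
from h import *
from workcell import bot
import cv2
a=bot.camera("scene")["pixels"][:,:,::-1][150:300,240:440]
cv2.imwrite("pics/s3.png",cv2.resize(a,(800,600),interpolation=cv2.INTER_CUBIC))
E
```

```text
clock: 6.03
eef_pos: [0.5507, -0.004, 0.1461]
tool_rot: [0.965, 0.0, 0.261, 0.001]
ft_force: [0.6, -0.1, 7.9]
grip_width: 0.0
grasp_force: 3.4
```

View pics/s3.png

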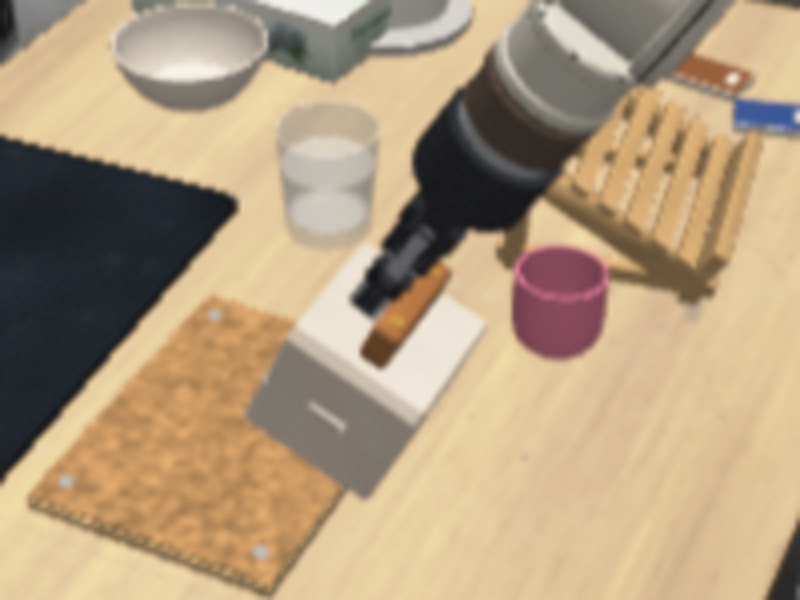

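The mould is tilted about 60–65° with the grip on top, tips at (365,300) on the cover face beside the bar. I continue gently.

```bash
python3 -m pendant '[0.004,0,0.003,0,0,0,0, 0.008,0,0.006,0,0,0,0, 0.012,0,0.009,0,0,0,0, 0.015,0,0.012,0,0,0,0, 0.018,0,0.015,0,0,0,0, 0.021,0,0.018,0,0,0,0, 0.021,0,0.018,0,0,0,0, 0.021,0,0.018,0,0,0,0, 0.021,0,0.018,0,0,0,0, 0.021,0,0.018,0,0,0,0]'; python3 - <<'E'
from h import *
from workcell import bot
import cv2
a=bot.camera("scene")["pixels"][:,:,::-1][150:300,240:440]
cv2.imwrite("pics/s4.png",cv2.resize(a,(800,600),interpolation=cv2.INTER_CUBIC))
E
```

```text
clock: 6.92
eef_pos: [0.5666, -0.004, 0.1463]
tool_rot: [0.964, 0.0, 0.264, 0.001]
ft_force: [0.8, -0.6, 11.7]
grip_width: 0.0002
grasp_force: 5.7
```

View pics/s4.png

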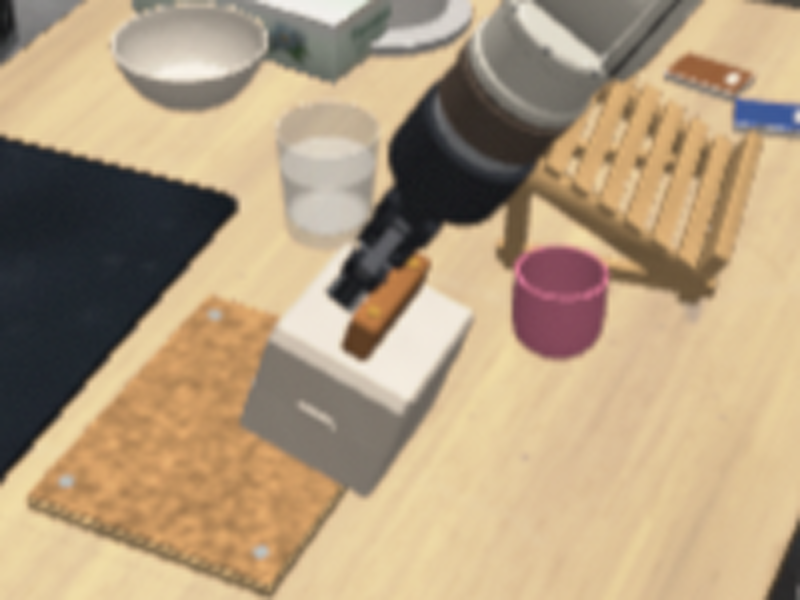

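The mould is now at about 75° and past balance. The finger, with its tip at (345,290), is wedged between the face and the bar at (370,320). I move it forward and up to free it and let the mould settle.

```bash
python3 -m pendant '[0.012,0,-0.001,0,0,0,0, 0.024,0,-0.003,0,0,0,0, 0.036,0,-0.006,0,0,0,0, 0.044,0,-0.012,0,0,0,0, 0.052,0,-0.025,0,0,0,0, 0.07,0,-0.05,0,0,0,0, 0.09,0,-0.09,0,0,0,0, 0.11,0,-0.13,0,0,0,0, 0.13,0,-0.17,0,0,0,0, 0.13,0,-0.17,0,0,0,0]'; python3 - <<'E'
from h import *
from workcell import bot
import cv2
print(bot.get_obs()["ft_force"])
a=bot.camera("scene")["pixels"][:,:,::-1][170:290,250:410]
b=bot.camera("top")["pixels"][:,:,::-1][165:285,240:400]
cv2.imwrite("pics/s5.png",np.vstack([cv2.resize(x,(400,300),interpolation=cv2.INTER_CUBIC) for x in (a,b)]))
E
```

```text
clock: 7.8
eef_pos: [0.5783, -0.0038, 0.2539]
tool_rot: [0.965, 0.0, 0.263, 0.001]
ft_force: [0.8, 0.3, 0.6]
grip_width: 0.0003
grasp_force: 0.0
[0.83991241 0.28406533 0.57013516]
```

View pics/s5.png

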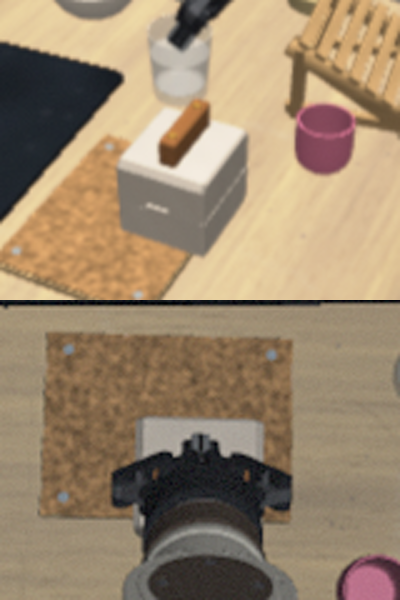

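The mould lies on the board with the grip on top, still closed; the scene half shows the bar from (168,158) to (202,103). Next I locate it.

```bash
python3 - <<'E'
from h import *
np.set_printoptions(precision=4,suppress=True)
s=lambda u,v:(250+u/2.5,170+v/2.5)
t=lambda u,v:(240+u/2.5,165+(v-300)/2.5)
print("face");[print(ray("scene",s(*p),.112)) for p in[(118,165),(205,190),(247,130),(165,104)]]
print("face top");[print(ray("top",t(*p),.112)) for p in[(137,417),(264,420)]]
a=__import__("cv2").imread("pics/s5.png")
hsv=__import__("cv2").cvtColor(a[90:180,150:220],40)
m=(hsv[...,0]<20)&(hsv[...,1]>130)
print("\n".join("".join("#" if (m[i,j] and hsv[i,j,2]>120) else "+" if m[i,j] else "." for j in range(0,70)) for i in range(0,90,3)))
E
```

```text
face
[0.6279 0.0539 0.112 ]
[0.5335 0.0508 0.112 ]
[ 0.5359 -0.055   0.112 ]
[ 0.6331 -0.0591  0.112 ]
face top
[0.6318 0.0484 0.112 ]
[ 0.6317 -0.0622  0.112 ]
......................................................................
......................................................................
......................................................................
......................................................................
...........................................#############..............
........................................##################............
.....................................#####################............
...................................####################++.............
..................................##################+++++.............
...............................###################+++++++.............
.............................###################++++++++..............
..........................###################+++++++++++..............
........................###################+++++++++++................
................
[... 490 characters left out ...]
..++++++++++++++++++++++++...................................
............++++++++++++++++++++......................................
............++++++++++++++++++........................................
............++++++++++++++++..........................................
...............+++++++++++............................................
......................................................................
......................................................................
......................................................................
......................................................................
......................................................................
```

```bash
python3 - <<'E'
from h import *
import cv2
from workcell import bot
np.set_printoptions(precision=4,suppress=True)
s=lambda u,v:(250+u/2.5,170+v/2.5)
print("bar top");[print(ray("scene",s(*p),.142)) for p in[(161,143),(174,150),(209,107),(194,102)]]
print(bot.get_obs()["joint_pos"])
D=[("top",tc(517,245),(.158,.088,0)),("top",tc(740,222),(.158,-.088,0)),("scene",sc(527,152),(.158,.088,0)),("scene",sc(575,37),(.158,-.088,0))]
def w(p,q):
    x,y,z,a=p;q=np.atleast_2d(q);c,s=np.cos(np.pi/6),.5
    X=q[:,0]*c-q[:,2]*s;Z=q[:,0]*s+q[:,2]*c;Y=q[:,1]
    return np.c_[x+X*np.cos(a)-Y*np.sin(a),y+X*np.sin(a)+Y*np.cos(a),z+Z]
f=lambda p:np.concatenate([proj(n,w(p,q))[0]-px for n,px,q in D])
r=least_squares(f,[.42,-.34,.03,.12]);print(r.x,r.fun)
p=np.array([.4269,-.3419,.0247,.1221])
for n in("top","scene"):
    im=cv2.cvtColor(C[n]["pixels"],cv2.COLOR_RGB2GRAY).astype(np.float32)
    print(n)
    xs=np.arange(-.03,.18,.003);ys=np.linspace(-.06,.06,25)
    v=[]
    for x in xs:
        uv=proj(n,w(p,np.c_[np.full(25,x),ys,np.zeros(25)])).astype(np.float32)
        v.append(int(np.mean(cv2.remap(im,uv[:,0].copy(),uv[:,1].copy(),1))))
    print([f"{int(round(x*1000))}:{a}" for x,a in zip(xs,v)])
E
```

```text
bar top
[0.5875 0.0377 0.142 ]
[0.5711 0.042  0.142 ]
[ 0.571  -0.0368  0.142 ]
[ 0.5885 -0.038   0.142 ]
[-0.0074  0.053  -0.3765  0.6153  0.0019  3.1345]
[ 0.4237 -0.3419  0.0292  0.1355] [ 0.3938  0.8865 -0.1386 -0.0364 -1.2475 -0.1211  0.0918 -0.0277]
top
['-30:114', '-27:108', '-24:111', '-21:119', '-18:115', '-15:92', '-12:82', '-9:82', '-6:82', '-3:81', '0:103', '3:116', '6:118', '9:119', '12:117', '15:101', '18:106', '21:121', '24:117', '27:115', '30:117', '33:119', '36:116', '39:100', '42:112', '45:122', '48:116', '51:116', '54:117', '57:119', '60:115', '63:101', '66:117', '69:123', '72:115', '75:116', '78:118', '81:119', '84:114', '87:102', '90:125', '93:128', '96:116', '99:116', '102:118', '105:119', '108:113', '111:104', '114:128', '117:126', '120:115', '123:116', '126:118', '129:119', '132:112', '135:104', '138:128', '141:123', '144:114', '147:116', '150:118', '153:119', '156:111', '159:104', '162:126', '165:137', '168:139', '171:138', '174:135', '177:136']
scene
['-30:199', '-27:197', '-24:189', '-21:171', '-18:160', '-15:157', '-12:159', '-9:152', '-6:132', '-3:121', '0:122', '3:141', '6:164', '9:172', '12:175', '15:174', '18:163', '21:161', '24:164', '27:166', '30:171', '33:173', '36:175', '39:173', '42:160', '45:156', '48:157', '51:160', '54:169', '57:173', '60:175', '63:173', '66:162', '69:161', '72:162', '75:164', '78:170', '81:174', '84:175', '87:174', '90:162', '93:160', '96:161', '99:163', '102:170', '105:174', '108:175', '111:173', '114:161', '117:161', '120:161', '123:163', '126:171', '129:174', '132:175', '135:170', '138:140', '141:123', '144:138', '147:156', '150:170', '153:174', '156:175', '159:173', '162:161', '165:156', '168:156', '171:155', '174:151', '177:149']
```

```bash
cat >> h.py <<'E'
def grip(tilt,yaw=0):  # fingers close along the slope direction (tool y = rack/world +x)
    return Ro.from_euler('z',yaw,degrees=True)*Ro.from_euler('y',-tilt,degrees=True)*Ro.from_euler('z',90,degrees=True)*Ro.from_matrix(np.diag([1,-1,-1.]))
E
python3 -c "
from h import *
print(rel([.58,-.002,.22],grip(0)))"
```

```text
[-0.022, -0.004, 0.054, 0.132, -0.131, -0.487]
```

```bash
python3 -m pendant '[0,0,0,0.13,-0.13,-0.49,1, 0,0,0,0.13,-0.13,-0.49,1, 0,0,0,0.13,-0.13,-0.49,1, 0,0,0,0.13,-0.13,-0.49,1, 0,0,0,0.13,-0.13,-0.49,1, -0.022,-0.004,0.054,0.13,-0.13,-0.49,1, -0.022,-0.004,0.054,0.13,-0.13,-0.49,1, -0.022,-0.004,0.054,0.13,-0.13,-0.49,1, -0.022,-0.004,0.054,0.13,-0.13,-0.49,1, -0.022,-0.004,0.054,0.13,-0.13,-0.49,1]'
python3 -c "
from h import *
print(rel([.58,-.002,.22],grip(0)))"
```

```text
clock: 8.73
eef_pos: [0.5786, -0.0021, 0.2167]
tool_rot: [0.82, 0.569, 0.066, 0.001]
ft_force: [-0.2, -0.3, 0.6]
grip_width: 0.0853
grasp_force: 0.0
[0.002, 0.003, -0.006, 0.03, -0.03, -0.114]
```

```bash
python3 -m pendant '[0.002,0.003,-0.006,0.03,-0.03,-0.114,1, 0.002,0.003,-0.006,0.03,-0.03,-0.114,1, 0.002,0.003,-0.006,0.03,-0.03,-0.114,1, 0.002,0.003,-0.006,0.03,-0.03,-0.114,1, 0.002,0.003,-0.006,0.03,-0.03,-0.114,1, 0.002,0.003,-0.006,0.03,-0.03,-0.114,1, 0.002,0.003,-0.006,0.03,-0.03,-0.114,1, 0.002,0.003,-0.006,0.03,-0.03,-0.114,1, 0.002,0.003,-0.006,0.03,-0.03,-0.114,1, 0.002,0.003,-0.006,0.03,-0.03,-0.114,1]'
python3 -c "
from h import *
print(rel([.58,-.002,.14],grip(0)))"
```

```text
clock: 9.57
eef_pos: [0.5813, -0.0019, 0.2226]
tool_rot: [0.709, 0.705, 0.003, 0.003]
ft_force: [0.3, -0.3, -0.9]
grip_width: 0.0854
grasp_force: 0.0
[-0.0, -0.004, 0.165, 0.003, 0.0, -0.002]
```

```bash
python3 -m pendant '[0,-0.003,0.04,0.003,0,-0.002,1, 0,-0.003,0.08,0.003,0,-0.002,1, 0,-0.003,0.12,0.003,0,-0.002,1, 0,-0.003,0.15,0.003,0,-0.002,1, 0,-0.003,0.164,0.003,0,-0.002,1, 0,-0.003,0.164,0.003,0,-0.002,1, 0,-0.003,0.164,0.003,0,-0.002,0.4, 0,-0.003,0.164,0.003,0,-0.002,0.4, 0,-0.003,0.164,0.003,0,-0.002,0.4, 0,-0.003,0.164,0.003,0,-0.002,0.4]'
```

```text
clock: 10.4
eef_pos: [0.5814, -0.0017, 0.1415]
tool_rot: [0.706, 0.708, 0.0, 0.0]
ft_force: [-1.1, -0.0, 0.8]
grip_width: 0.0387
grasp_force: 0.0
```

```bash
python3 -m pendant '[0,0,0.002,0,0,0,0.3, 0,0,0.002,0,0,0,0.25, 0,0,0.002,0,0,0,0.2, 0,0,0.002,0,0,0,0, 0,0,0.002,0,0,0,0, 0,0,0.002,0,0,0,0, 0,0,0.002,0,0,0,0, 0,0,0.002,0,0,0,0, 0,0,0.002,0,0,0,0, 0,0,0.002,0,0,0,0]'
```

```text
clock: 11.23
eef_pos: [0.5818, -0.0017, 0.1402]
tool_rot: [0.706, 0.708, 0.0, 0.001]
ft_force: [4.7, 0.1, 5.4]
grip_width: 0.019
grasp_force: 60.2
```

```bash
python3 -m pendant '[0,0,-0.004,0,0,0,0, 0,0,-0.008,0,0,0,0, 0,0,-0.012,0,0,0,0, 0,0,-0.016,0,0,0,0, 0,0,-0.02,0,0,0,0, 0,0,-0.024,0,0,0,0, 0,0,-0.028,0,0,0,0, 0,0,-0.034,0,0,0,0, 0,0,-0.042,0,0,0,0, 0,0,-0.05,0,0,0,0]'
python3 -m pendant '[0,0,-0.02,0,0,0,0, 0,0,-0.04,0,0,0,0, 0,0,-0.07,0,0,0,0, 0,0,-0.1,0,0,0,0, 0,0,-0.14,0,0,0,0, 0,0,-0.18,0,0,0,0, 0,0,-0.22,0,0,0,0, 0,0,-0.24,0,0,0,0, 0,0,-0.24,0,0,0,0, 0,0,-0.24,0,0,0,0]'
python3 - <<'E'
from h import *
from workcell import bot
import cv2
for n in("scene","top"): cv2.imwrite(f"pics/l_{n}.png",bot.camera(n)["pixels"][:,:,::-1])
# deck frame
def deckw(x,y,z,o=(.427,-.341,.030),yaw=7.2):
    R=Ro.from_euler('z',yaw,degrees=True)*Ro.from_euler('y',-30,degrees=True);return np.array(o)+R.apply([x,y,z])
a=deckw(.057,0,.077);b=deckw(.057,0,.077+.06)
print(a,b,rel(b+[0,0,.06],grip(30,7.2)),rel(b,grip(30,7.2)))
# cup in bed? colours near board, top view
im=bot.camera("top")["pixels"];c=proj("top",[.583,-.003,.09])[0];print(c)
E
```

```text
clock: 12.07
eef_pos: [0.5804, -0.0017, 0.1646]
tool_rot: [0.706, 0.708, -0.001, -0.001]
ft_force: [0.6, 0.6, -3.0]
grip_width: 0.0187
grasp_force: 59.1
clock: 12.9
eef_pos: [0.5811, -0.0016, 0.2849]
tool_rot: [0.706, 0.708, -0.0, 0.0]
ft_force: [-1.2, -0.0, -3.9]
grip_width: 0.0194
grasp_force: 59.2
[ 0.43777779 -0.33963845  0.12518396] [ 0.40801435 -0.34339845  0.17714548] [-0.683, -0.345, 0.093, -0.168, 0.01, -0.038] [-0.683, -0.345, 0.213, -0.168, 0.01, -0.038]
[317.77335969 235.94777607]
```

```bash
python3 -m pendant '[-0.04,-0.02,0,-0.01,0,0,0, -0.11,-0.05,0.01,-0.03,0,-0.01,0, -0.18,-0.09,0.02,-0.05,0,-0.01,0, -0.25,-0.13,0.03,-0.065,0.005,-0.015,0, -0.32,-0.165,0.04,-0.08,0.005,-0.02,0, -0.39,-0.2,0.05,-0.1,0.005,-0.025,0, -0.46,-0.235,0.06,-0.12,0.01,-0.03,0, -0.53,-0.27,0.07,-0.135,0.01,-0.034,0, -0.59,-0.3,0.08,-0.15,0.01,-0.038,0, -0.64,-0.325,0.09,-0.16,0.01,-0.038,0]'
python3 -c "
from h import *
print(rel([.408,-.3434,.237],grip(30,7.2)),rel([.408,-.3434,.177],grip(30,7.2)))"
```

```text
clock: 13.88
eef_pos: [0.416, -0.3233, 0.2378]
tool_rot: [0.642, 0.725, 0.186, 0.164]
ft_force: [-0.2, -0.7, -3.7]
grip_width: 0.0189
grasp_force: 59.8
[-0.038, -0.019, -0.009, -0.007, 0.0, -0.001] [-0.038, -0.077, 0.097, -0.007, 0.0, -0.001]
```

```bash
python3 -m pendant '[-0.02,-0.01,0,-0.007,0,-0.001,0, -0.038,-0.019,-0.009,-0.007,0,-0.001,0, -0.038,-0.03,0.01,-0.007,0,-0.001,0, -0.038,-0.045,0.04,-0.007,0,-0.001,0, -0.038,-0.06,0.07,-0.007,0,-0.001,0, -0.038,-0.07,0.085,-0.007,0,-0.001,0, -0.038,-0.077,0.097,-0.007,0,-0.001,0, -0.038,-0.077,0.097,-0.007,0,-0.001,0, -0.038,-0.077,0.097,-0.007,0,-0.001,0, -0.038,-0.077,0.097,-0.007,0,-0.001,0]'
python3 - <<'E'
from h import *
from workcell import bot
import cv2
a=bot.camera("scene")["pixels"][:,:,::-1];b=bot.camera("top")["pixels"][:,:,::-1]
cv2.imwrite("pics/m_s.png",a);cv2.imwrite("pics/m_t.png",b)
o=bot.get_obs();p=o["eef_pos"];R=Ro.from_quat(o["tool_rot"]);print(p,R.apply([0,0,1]),R.apply([1,0,0]))
print(rel([.408,-.3434,.1771],grip(30,7.2)),rel([.4378,-.3396,.1252],grip(30,7.2)))
# cup check: top view row through the bed, along y at x=.58 and along x at y=-.003
im=cv2.cvtColor(b,6)
for z in(.063,):
  print("along y",[int(im[tuple(proj("top",[.585,y,z])[0].round().astype(int)[::-1])]) for y in np.arange(-.07,.071,.004)])
  print("along x",[int(im[tuple(proj("top",[x,-.003,z])[0].round().astype(int)[::-1])]) for x in np.arange(.52,.66,.004)])
E
```

```text
clock: 14.72
eef_pos: [0.4115, -0.3425, 0.1796]
tool_rot: [0.638, 0.725, 0.194, 0.172]
ft_force: [-0.4, -0.4, -3.6]
grip_width: 0.0189
grasp_force: 59.8
[ 0.4114951  -0.34257816  0.17975438] [ 0.49730221  0.06120381 -0.86541586] [-0.12694824  0.99190539 -0.00280011]
[-0.001, -0.009, 0.001, 0.0, 0.001, 0.001] [-0.0, -0.009, 0.121, 0.0, 0.001, 0.001]
along y [116, 99, 149, 173, 172, 162, 174, 175, 114, 150, 159, 167, 176, 181, 185, 186, 184, 180, 172, 167, 159, 147, 130, 121, 90, 152, 175, 128, 161, 162, 147, 107, 114, 125, 114, 112]
along x [139, 147, 139, 95, 174, 170, 172, 134, 124, 149, 161, 176, 179, 181, 179, 177, 181, 181, 183, 181, 180, 182, 179, 183, 172, 173, 162, 109, 103, 103, 124, 121, 105, 100, 92]
```

Top-view shading across the bed shows a bright convex body, so the cup stayed in the lower half. I go down along the deck normal.

```bash
python3 -m pendant '[0,-0.005,0.02,0,0,0.001,0, 0,-0.009,0.04,0,0,0.001,0, 0,-0.009,0.055,0,0,0.001,0, 0,-0.009,0.07,0,0,0.001,0, 0,-0.009,0.08,0,0,0.001,0, 0,-0.009,0.09,0,0,0.001,0, 0,-0.009,0.095,0,0,0.001,0, 0,-0.009,0.1,0,0,0.001,0, 0,-0.009,0.1,0,0,0.001,0, 0,-0.009,0.1,0,0,0.001,0]'
python3 -c "
from h import *
print(rel([.4378,-.3396,.1252],grip(30,7.2)))"
```

```text
clock: 15.65
eef_pos: [0.4319, -0.3395, 0.1331]
tool_rot: [0.639, 0.724, 0.194, 0.171]
ft_force: [-0.8, 0.0, -4.4]
grip_width: 0.0189
grasp_force: 60.0
[-0.002, 0.002, 0.019, 0.0, 0.0, -0.0]
```

```bash
python3 -m pendant '[0,0,0.002,0,0,0,0, 0,0,0.004,0,0,0,0, 0,0,0.006,0,0,0,0, 0,0,0.008,0,0,0,0, 0,0,0.01,0,0,0,0, 0,0,0.012,0,0,0,0, 0,0,0.014,0,0,0,0, 0,0,0.014,0,0,0,0, 0,0,0.014,0,0,0,0, 0,0,0.014,0,0,0,0]'
python3 -c "
from h import *
print(rel([.4378,-.3396,.1252],grip(30,7.2)))"
```

```text
clock: 16.48
eef_pos: [0.4341, -0.3395, 0.1297]
tool_rot: [0.64, 0.723, 0.194, 0.172]
ft_force: [-19.3, 3.8, 20.3]
grip_width: 0.0191
grasp_force: 64.2
[-0.001, 0.002, 0.011, 0.0, 0.001, -0.001]
```

```bash
python3 -m pendant '[0,0,-0.001,0,0,0,0, 0,0,-0.002,0,0,0,0, 0,0,-0.003,0,0,0,0, 0,0,-0.004,0,0,0,0, 0,0,-0.004,0,0,0,0, 0,0,-0.004,0,0,0,0, 0,0,-0.004,0,0,0,0, 0,0,-0.004,0,0,0,0, 0,0,-0.004,0,0,0,0, 0,0,-0.004,0,0,0,0]'
python3 - <<'E'
from h import *
from workcell import bot
import cv2
o=bot.get_obs();R=Ro.from_quat(o["tool_rot"])
print("tool frame F,T",R.inv().apply(o["ft_force"]-[-.6,0,-4]),R.inv().apply(o["ft_torque"]),o["eef_pos"])
print(R.apply([0,0,1]))
a=bot.camera("scene")["pixels"][:,:,::-1][140:250,320:470];b=bot.camera("top")["pixels"][:,:,::-1][220:330,370:520]
cv2.imwrite("pics/p.png",np.vstack([cv2.resize(x,(409,300),interpolation=cv2.INTER_CUBIC) for x in(a,b)]))
# predicted parting-face corners in scene and in the crop
T=lambda z:[((proj("scene",o["eef_pos"]+R.apply([u,v,z]))[0]-[320,140])*2.727).round().astype(int).tolist() for u in(-.056,.056) for v in(-.047,.051)]
print("face corners crop",T(.077),"outer",T(.028))
E
```

```text
clock: 17.32
eef_pos: [0.434, -0.3395, 0.1297]
tool_rot: [0.64, 0.724, 0.194, 0.172]
ft_force: [-8.6, 1.3, 7.4]
grip_width: 0.0192
grasp_force: 61.8
tool frame F,T [  2.2878665   -1.02459935 -13.75137774] [ 1.43557202  0.66462806 -0.0200365 ] [ 0.434015   -0.33949312  0.12970322]
[ 0.49659809  0.06153993 -0.86579626]
face corners crop [[274, 136], [205, 87], [256, 189], [183, 137]] outer [[301, 108], [230, 57], [284, 161], [209, 107]]
```

View pics/p.png

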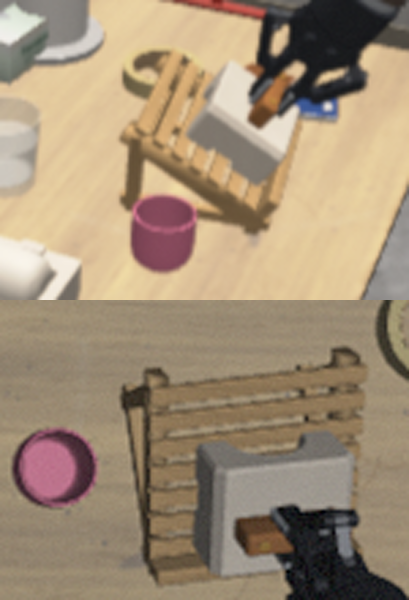

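The picture shows the cover lying on the slats inside the ledge, hollow down, with the cup lying in the bed at the lower left. The moment suggests the lower edge carries most of the load. I add a small levelling tilt before letting go.

```bash
python3 -m pendant '[0,0,0,0.002,0,0,0, 0,0,0,0.004,0,0,0, 0,0,0.001,0.006,0,0,0, 0,0,0.001,0.008,0,0,0, 0,0,0.001,0.008,0,0,0, 0,0,0.001,0.008,0,0,0, 0,0,0.001,0.008,0,0,0, 0,0,0.001,0.008,0,0,0, 0,0,0.001,0.008,0,0,0, 0,0,0.001,0.008,0,0,0]'
cat > ft.py <<'E'
from h import *
from workcell import bot
o=bot.get_obs();R=Ro.from_quat(o["tool_rot"])
print("F,T tool",R.inv().apply(o["ft_force"]-[-.6,0,-4]).round(2),R.inv().apply(o["ft_torque"]).round(2),o["eef_pos"].round(4),(R.inv()*grip(30,7.2)).as_rotvec(degrees=True).round(2))
E
python3 ft.py
```

```text
clock: 18.25
eef_pos: [0.4347, -0.3394, 0.1307]
tool_rot: [0.641, 0.726, 0.186, 0.165]
ft_force: [-13.1, 2.2, 14.0]
grip_width: 0.0189
grasp_force: 63.0
F,T tool [  3.69  -1.95 -21.57] [ 0.59  1.16 -0.08] [ 0.4347 -0.3394  0.1307] [-1.24  0.07 -0.09]
```

Both edges now bear, so it lies flat. I ease the pressure and release.

```bash
python3 -m pendant '[0,0,-0.001,0,0,0,0, 0,0,-0.002,0,0,0,0, 0,0,-0.003,0,0,0,0, 0,0,-0.003,0,0,0,0, 0,0,-0.003,0,0,0,0.25, 0,0,-0.003,0,0,0,0.3, 0,0,-0.003,0,0,0,0.35, 0,0,-0.003,0,0,0,0.45, 0,0,-0.003,0,0,0,0.5, 0,0,-0.003,0,0,0,0.5]'
python3 ft.py
```

```text
clock: 19.08
eef_pos: [0.434, -0.3392, 0.1295]
tool_rot: [0.641, 0.726, 0.185, 0.163]
ft_force: [0.1, -0.0, -0.9]
grip_width: 0.043
grasp_force: 0.0
F,T tool [-0.1   2.09 -2.4 ] [ 0.5  -0.   -0.04] [ 0.434  -0.3392  0.1295] [-1.44  0.   -0.08]
```

```bash
python3 -m pendant '[0,0,-0.015,0,0,0,0.5, 0,0,-0.035,0,0,0,0.5, 0,0,-0.06,0,0,0,0.5, 0,0,-0.1,0,0,0,0.5, 0,0,-0.15,0,0,0,0.5, 0,0,-0.2,0,0,0,0.5, 0,0,-0.24,0,0,0,0.5, 0,0,-0.24,0,0,0,0.5, 0,0,-0.24,0,0,0,0.5, 0,0,-0.24,0,0,0,0.5]'
python3 - <<'E'
from h import *
from workcell import bot
import cv2
new={n:bot.camera(n)["pixels"][:,:,::-1] for n in("scene","top")}
print(bot.get_obs()["eef_pos"])
# cover near-side patch shift, scene: template from last image before release
p=cv2.imread("pics/p.png")[:300];g=cv2.resize(new["scene"][140:250,320:470],(409,300),interpolation=cv2.INTER_CUBIC)
r=cv2.matchTemplate(g,p[85:190,180:262],cv2.TM_CCOEFF_NORMED);print("cover",cv2.minMaxLoc(r)[1],cv2.minMaxLoc(r)[3],"was (180,85)")
# bystanders: patch shift against first images
for n,nm,(u,v,s) in[("top","vase",(157,262,35)),("top","cup",(213,175,20)),("top","glass",(416,190,22)),("top","pink",(390,282,18)),("scene","glass",(321,194,18)),("scene","vase",(274,350,40)),("scene","bed/cup",(297,262,1))]:
    if s==1: continue
    o=C[n]["pixels"][v-s:v+s,u-s:u+s,::-1];q=new[n][v-s-8:v+s+8,u-s-8:u+s+8]
    m=cv2.minMaxLoc(cv2.matchTemplate(q,o,cv2.TM_CCOEFF_NORMED));print(n,nm,round(m[1],3),m[3])
t=new["top"];im=cv2.cvtColor(t,6)
print([int(im[tuple(proj("top",[.585,y,.063])[0].round().astype(int)[::-1])]) for y in np.arange(-.07,.071,.004)])
d=cv2.absdiff(im,cv2.cvtColor(cv2.imread("pics/m_t.png"),6))[190:265,265:365];print("bed change",d.max())
E
```

```text
clock: 19.92
eef_pos: [0.3767, -0.3461, 0.2344]
tool_rot: [0.642, 0.726, 0.185, 0.163]
ft_force: [-0.1, -1.0, 0.2]
grip_width: 0.0428
grasp_force: 0.0
[ 0.37676508 -0.3455834   0.2335802 ]
cover 0.8776158094406128 (187, 90) was (180,85)
top vase 0.984 (8, 8)
top cup 0.997 (8, 8)
top glass 0.994 (8, 8)
top pink 0.996 (8, 8)
scene glass 0.999 (8, 8)
scene vase 1.0 (8, 8)
[117, 102, 148, 171, 171, 159, 173, 172, 113, 146, 161, 165, 175, 182, 184, 185, 184, 180, 169, 167, 157, 143, 130, 119, 87, 157, 176, 125, 163, 163, 148, 106, 112, 124, 112, 107]
bed change 11
```

The bystanders and the bed are unchanged, and the cover slid about 5 mm to the ledge. Last check is a silhouette match for flat, and whether it stays still.

```bash
python3 -m pendant '[0,0,-0.03,0,0,0,0.5, 0,0,-0.06,0,0,0,0.5, 0,0,-0.09,0,0,0,0.5, 0,0,-0.1,0,0,0,0.5, 0,0,-0.1,0,0,0,0.5, 0,0,-0.1,0,0,0,0.5, 0,0,-0.1,0,0,0,0.5, 0,0,-0.1,0,0,0,0.5, 0,0,-0.1,0,0,0,0.5, 0,0,-0.1,0,0,0,0.5]'
python3 - <<'E'
from h import *
from workcell import bot
import cv2
I=bot.camera("scene")["pixels"][:,:,::-1]
p=cv2.imread("pics/p.png")[:300];g=cv2.resize(I[140:250,320:470],(409,300),interpolation=cv2.INTER_CUBIC)
print(cv2.minMaxLoc(cv2.matchTemplate(g,p[85:190,180:262],cv2.TM_CCOEFF_NORMED))[3])
hsv=cv2.cvtColor(I,cv2.COLOR_BGR2HSV);m=((hsv[...,1]<45)&(hsv[...,2]>70)).astype(np.uint8)
k=np.zeros_like(m);k[150:225,380:440]=1;m=cv2.morphologyEx(m*k,cv2.MORPH_OPEN,np.ones((3,3)))
n,l,s,_=cv2.connectedComponentsWithStats(m);m=(l==1+s[1:,4].argmax())
for tilt in range(22,39,2):
    best=(0,)
    for x0 in np.arange(-.006,.013,.003):
      for h in(-.004,0,.004):
        for dy in(-.004,0,.004):
          R=Ro.from_euler('z',7.2,degrees=True)*Ro.from_euler('y',-30,degrees=True);Q=Ro.from_euler('y',30-tilt,degrees=True)
          c=np.array([[a,b,z] for a in(0,.098) for b in(-.056,.056) for z in(0,.049)])
          P=np.array([.427,-.341+dy,.0365])+R.apply(Q.apply(c)+[x0,0,h])
          hl=cv2.convexHull(proj("scene",P).astype(np.float32)).round().astype(np.int32);w=np.zeros(m.shape,np.uint8);cv2.fillConvexPoly(w,hl,1)
          w=w>0;best=max(best,((w&m).sum()/(w|m).sum(),round(x0,3),h,dy))
    print(tilt,best)
E
```

```text
clock: 20.85
eef_pos: [0.3533, -0.3491, 0.2783]
tool_rot: [0.641, 0.726, 0.185, 0.163]
ft_force: [-0.0, -0.1, -0.3]
grip_width: 0.043
grasp_force: 0.0
(187, 90)
22 (np.float64(0.7024193548387097), np.float64(0.0), 0.004, -0.004)
24 (np.float64(0.7152156224572823), np.float64(-0.003), 0.004, -0.004)
26 (np.float64(0.7140536149471974), np.float64(-0.003), 0, -0.004)
28 (np.float64(0.7026378896882494), np.float64(0.0), 0, 0)
30 (np.float64(0.702076677316294), np.float64(0.0), 0.004, 0.004)
32 (np.float64(0.7015163607342378), np.float64(0.0), 0, 0)
34 (np.float64(0.7035256410256411), np.float64(0.003), 0, -0.004)
36 (np.float64(0.704417670682731), np.float64(0.006), -0.004, -0.004)
38 (np.float64(0.6931007137192704), np.float64(0.006), -0.004, -0.004)
```

```bash
python3 - <<'E'
from h import *
from workcell import bot
import cv2
from itertools import product
I=bot.camera("scene")["pixels"]
hsv=cv2.cvtColor(I,cv2.COLOR_RGB2HSV)
d=cv2.absdiff(I,C["scene"]["pixels"]).max(2)
m=((d>25)).astype(np.uint8);k=np.zeros_like(m);k[155:222,380:438]=1;m=m*k
print("\n".join("".join(".#"[v] for v in r) for r in m[155:222:2,380:438]))
def sil(tilt,x0,h,dy):
    R=Ro.from_euler('z',7.2,degrees=True)*Ro.from_euler('y',-30,degrees=True);Q=Ro.from_euler('y',30-tilt,degrees=True);w=np.zeros(m.shape,np.uint8)
    for A in(((0,.098),(-.056,.056),(0,.049)),((.037,.057),(-.042,.042),(.049,.079))):
        P=np.array([.427,-.341+dy,.0365])+R.apply(Q.apply(np.array(list(product(*A))))+[x0,0,h])
        cv2.fillConvexPoly(w,cv2.convexHull((proj("scene",P)*16).round().astype(np.int32)),1,shift=4)
    return (w*k)>0
M=m>0
for t in range(18,41,2):
    print(t,max(((lambda w:(w&M).sum()/(w|M).sum())(sil(t,x,h,y)).round(3),x,h,y) for x in(-.006,-.003,0,.003,.006) for h in(-.004,0,.004,.01,.016) for y in(-.004,0,.004)))
E
```

```text
..........................................................
..........................................................
..........................................................
..........................................................
..........................................................
.........................#######..........................
......................############........................
....................#################....#####............
...................##################.##..##..#...........
.................##############################...........
.................##################.##########............
.................################################.........
.................##################################.......
................####################################......
..............#####################################.......
.............######################################.......
............#######################.##############........
...........#######################################........
..........#########.##################
[... 708 characters left out ...]
....................
..........................................................
..........................................................
..........................................................
18 (np.float64(0.85), -0.003, 0.016, 0.004)
20 (np.float64(0.862), -0.003, 0.01, 0)
22 (np.float64(0.859), -0.003, 0.004, -0.004)
24 (np.float64(0.868), -0.003, 0.004, -0.004)
26 (np.float64(0.872), -0.003, 0, -0.004)
28 (np.float64(0.877), 0, 0, -0.004)
30 (np.float64(0.875), 0, 0.004, 0.004)
32 (np.float64(0.871), 0.003, 0, 0)
34 (np.float64(0.87), 0.003, -0.004, -0.004)
36 (np.float64(0.859), 0.003, -0.004, 0.004)
38 (np.float64(0.843), 0.006, -0.004, 0)
40 (np.float64(0.837), 0.006, -0.004, 0)
```

The best fit is about 28–30° with the foot at the ledge, so the cover is flat on the slats and not moving. Handing in.

```bash
python3 -c "
from workcell import bot
print(bot.job_done())"
```

```text
the job is handed in; nothing more can be done
None
```

I handed the job in at about 21 s: the mould was tipped onto the board, and the cover lies hollow side down on the rack slats, resting against the ledge (a silhouette fit gives a tilt of about 28–30°; it slid about 5 mm to the ledge on release); image checks show the cup still in the lower half and the vase, other cup and glass unmoved; no verdict came back.

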